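# Fasten the lid of the control box with its quarter-turn stud

## Robot

A 7-joint arm with a two-finger parallel gripper is mounted at the origin on a cart in front of the work surface, level with it; the furniture and walls round the work are solid. World frame = base frame: x ahead of the robot, y to its left, z up, the work surface at z = 0. Lengths are in m, angles in degrees, forces in N, time in s.
With the tool pointing down it reaches from about 0.425 to 0.875 m from the base axis. Payload 4.7 kg.
Tool frame: the origin (TCP) lies between the finger pads; the fingertips stand 19 mm ahead of it and the grasp point (between the pads) is the TCP; x points along the fingers, z is the direction in which the jaws open and shut, and the axes are right-handed (so a half turn about x gives the same grasp; the last joint's range is limited). The gripper opens to 87 mm and grips with 3 to 60 N. Pads are 19 mm wide; open, the fingers measure 117 mm over their backs; the gripper's body (75 mm by 190 mm) begins 51 mm behind the grasp point.
Start: joints at [65.438, 18.392, -4.016, 83.108, 1.295, 78.541, -3.26], TCP at [0.278, -0.587, 0.242] pointing down, gripper open.
Joint ranges: [-163.93, 163.93], [-17.29, 119.83], [-79.2, 71.16], [3.27, 140.29], [-89.18, 269.18], [5.43, 117.66], [-154.24, 154.24]. Speed limits (degrees/s): [147.25, 147.25, 180, 180, 180, 180, 180].

## Interface

Orientations are given as [roll, pitch, yaw] about the fixed x, y, z axes, in that order (R = Rz(yaw) Ry(pitch) Rx(roll)).
In Python, from cell import monitor, read_camera, camera_model, env, regions_of gives the robot as it stands. The module is installed in compiled form; this text tells all that it offers.
- The arm moves only by the tool step_arm, never from a script. Its argument "deltas" is a list of rows, each a list of 5 numbers: the gripper's target within -1 to 1 (fully open at 1, half-way at 0, shut at -1), then the shift along the tool's x, y, z in m, then the turn about the tool's x in degrees. A call has 1 to 12 rows; each row is the pose to reach, as a shift and turn from the pose commanded when the call began, along the tool's axes at that moment; what a row does not reach only later rows make up. A row lasts 1/8 s, in which the tool goes at most 62.5 mm and 10.7 degrees, less where a joint would pass 70% of its speed; a pose out of reach is approached as far as the arm can. A call with a gripper value outside its range is refused whole. The fingers move at their own pace and stop on an object; "newtons" is the grip in N (left out, the last holds). Time passes only in rows, so rows that repeat a pose let the fingers close. It gives the time, the measured TCP pose, the force and the opening at its end, in the units of the state.
- monitor.get_obs(): the state, without advancing time (a new reading comes with each control period).
- read_camera(name): name is "scene" or "side" or "wrist"; returns (picture, depth): 480x640x3 uint8, red, green, blue; 480x640 float32, m along the optical axis (not along the pixel's ray), 0 where there is no reading.
- camera_model(name): a dict with "fx", "fy", "cx", "cy" (pixels), "xyz" and "attitude" of the camera in the world. Camera axes: x right, y down, z forward; pixel columns grow to the right and rows downward; lengths in m; the calibration is good to about 2 mm. A picture is of the moment at which its call begins: read the wrist's pose just before it. camera_model takes no time and is no camera call; for the wrist camera it gives the pose at the moment of the call.
- env.sign_off(): hands the job in, once; it reports no verdict.
Trained networks look in the newest picture that a camera, given by its name, has taken for a name from the list of things; names that differ only in an ending like _2 or _b are one class to them, and where a whole thing is asked for, a point or a joint stands for the part that bears it (a point fixed in the world has none). Each returns a list of dicts, best first, with "p" (0 to 1); they miss things now and then, are a little off and sometimes report something else, mostly with a low value. They report only what shows in the picture. A call takes as long as a camera call. They do not tell look-alikes from the thing itself.
- regions_of(camera, thing): "pixels" (480x640 bool, what is visible of it) and "pixel" ([column, row] in pixels, amid what is visible of it).
The state is a dict: "time_s": time; "qpos": joint angles; "joint_velocities": joint speeds; "effort": joint torques, N m; "tool_pos": TCP position; "tool_rot": TCP orientation; "force": force on the tool from outside, world axes, zero at the start; "wrist_torque": the same for the moment, N m; "grip_width": finger opening in m.
Only numpy, scipy, OpenCV 4.12 (cv2) and the standard library are available. Lean on these libraries where they do the work, as an engineer would, in place of code of your own. Each camera call takes 0.05 s, during which the arm holds its last target. There are 200 camera calls.

## Task

The lid of the control box stands ajar on its foam seal. Take the panel key out of the wooden block, set its blade in the slotted stud on the lid, press the stud down and turn it clockwise, about a quarter turn, until it drops into its catch and holds the lid level by itself; feel for the stop and do not wrench it: push and twist together, the blade must never bear on the stud with more than 35 N. Then stand the key fully home in its hole in the block again, and leave everything else on the bench where it is.

Things in the scene. Friction and masses are not known exactly. Their poses are not given: they have to be found in the camera images.
- control_box: grey cast box fixed on the bench, 160 mm (its x) x 130 mm (its y) x 58 mm without the lid; origin at the centre of its underside, z up. Lid 166 x 136 x 5 mm, hinged along the rear (+x) edge; the stud sits 55 mm from the origin towards the front (-x). Two black cable glands stick out 17 mm from its +y wall, round mounting ears 12 mm from both long walls at bench level.
- lid (a joint): hinge of the lid, rad, 135 mm behind the stud; 0 = fastened (level, top 69 mm above the bench), positive = open, about -0.018 when the stud hangs under the lip. A foam seal lifts it: unfastened it rests at about 0.038 (5 mm up at the stud). Pushed at the stud it gives about 1 mm per N and meets the metal rim at -0.036 (5 mm below 0) at about 10 N; beyond that it is rigid.
- stud (a joint): angle of the stud, rad, clockwise seen from above: 0 to 0.1 at the start (slot along the box's x at 0). From 0.15 to 0.35 on a lip blocks its cross bar unless the lid is pressed to -0.018 or lower (7 to 8 N). Then comes a notch, somewhere from 1.05 to 1.75 (the catch floats, unseen), and a rigid stop 0.03 past its middle. Let go there, the bar rises 2.5 mm into it; earlier, it hangs under the lip.
- stud_slot (a point): on the stud's axis, level with the top of its head; x axis along the slot, z up. The head is a round steel disc 28 mm across, 6.5 mm above the lid; its slot is straight, 4 mm wide, 22 mm long, 4.5 mm deep, its ends closed. It tips 2 degrees with the ajar lid. Turning it drags with about 0.05 N m; a twist of 0.1 N m bears on the slot's sides with about 20 N in all.
- panel_key: the loose key, 78 mm long, 90 g, standing blade down in the block. Origin at the middle of the blade's lower edge, z up along the key, x along the blade. Steel blade 18 mm (x) x 2.4 mm (y), square-edged, z = 0 to 13 mm; shaft 14 mm across to z = 30 mm; brass shoulder 34 mm across to z = 34 mm; wooden handle 42 mm (x) x 26 mm (y), z = 38 to 78 mm, gripped across its flat sides, 26 mm apart.
- key_block: wooden block fixed on the bench, 120 mm (its x) x 64 mm (its y) x 40 mm high, origin at the centre of its underside, z up. The key's hole is near its -x end; five short drill bits stand up to 19 mm out of the +x half.
- key_hole (a point): centre of the mouth of the key's hole in the block's top face (40 mm above the bench): round, 24 mm across with a chamfer, 34 mm deep. The key stands in it on its brass shoulder, the blade's edge 30 mm below this point.
- sanding_block: bystander: brown sanding block, 66 x 110 x 33 mm
- marker: bystander: black and blue marker pen, 18 x 128 x 18 mm, lying
- masking_tape: bystander: roll of pale masking tape, 90 mm across, 25 mm high, lying flat
- spring_clamp: bystander: black spring clamp, 62 x 111 x 23 mm, lying
Things that resemble listed ones, but are neither listed nor needed, are in the scene too. What is shaped like the panel_key but purple or turquoise is not meant.

How it is judged (in metres and radians):
On the way, in this order (a step that is already met when the one before it is completed fails the run):
1. the key is lifted out of its hole (z of panel_key in the frame of key_block above 0.042 m), for 0.1 s.
2. with the key's blade in its slot, the stud is turned and the lid is down (value of joint stud above 0.9 rad and value of joint lid below 0.012 rad and distance between panel_key and stud_slot below 0.01 m), for 0.1 s.
At the end, for the whole second after the job is handed in: the stud, turned over 0.9 rad, sits in the notch of its catch and holds the lid level by itself (lid joint -0.006 to 0.008 rad); the key stands at rest in its hole, blade within 8 mm of the hole's axis, upright within 0.12 rad, brass shoulder within 6 mm of the block's top (value of joint stud above 0.9 rad and value of joint lid between -0.006 and 0.008 rad and horizontal distance between panel_key and key_hole below 0.008 m and angle between panel_key's own z axis and vertical below 0.12 rad and z of panel_key in the frame of key_block below 0.016 m and linear speed of panel_key below 0.02 m/s); the robot touches nothing.
It fails at once if more than 35 N between the key and the lid or its stud (contact force between panel_key and lid above 35 N).
It fails at once if a bystander is moved by more than 30 mm (distance of any of sanding_block, marker, masking_tape, spring_clamp from where it was at the start of the episode above 0.03 m).
It also fails if it takes over 72 s, if anything falls off the work surface, if the arm or the gripper's body presses on something with over 40 N, if the wrist force passes 120 N, or if a joint passes its speed limit or range.

## Working session

There is one attempt and no reset: what is moved stays moved. The work goes in short steps, Python scripts to look and compute and a tool call to move; the robot and the scene stay as the last step left them, time stands still between calls to the robot, and variables do not carry over. Pictures are saved under pics/ and viewed, about 8 in all and at most 12, crops included, and the job is handed in when it is done.

Besides the shell and the picture viewer there is one more tool, called after "Emit:" as name(argument=value, ...), one argument or row to a line, values as JSON. step_arm: Moves the arm, as the interface text tells. Its arguments: {"type":"object","properties":{"deltas":{"type":"array"},"newtons":{"type":"number"}},"required":["deltas"]}

```bash
mkdir -p pics
cat > h.py <<'E'
import numpy as np, cv2
from scipy.spatial.transform import Rotation as R
from cell import monitor, read_camera, camera_model, env, regions_of
def rot(a):
    a=np.array(a,float)
    if a.shape==(3,3): return a
    return R.from_euler('xyz',a,degrees=True).as_matrix()
def pts(name,depth,m=None):
    m=m or camera_model(name); v,u=np.indices(depth.shape)
    P=np.stack([(u-m['cx'])/m['fx']*depth,(v-m['cy'])/m['fy']*depth,depth],-1)
    return P@rot(m['attitude']).T+np.array(m['xyz'])
def save(n,img,s=1): cv2.imwrite('pics/'+n,cv2.resize(img[...,::-1],None,fx=s,fy=s,interpolation=cv2.INTER_CUBIC))
E
python3 - <<'E'
from h import *
s=monitor.get_obs(); print({k:np.round(v,3) for k,v in s.items()})
for n in ['scene','side']:
    p,d=read_camera(n); save(n+'0.png',p); np.savez('/tmp/'+n,p=p,d=d); m=camera_model(n);print(n,m)
    W=pts(n,d)
    for t in ['control_box','stud_slot','panel_key','key_block','sanding_block','marker','masking_tape','spring_clamp']:
        for r in regions_of(n,t)[:4]:
            c=r['pixel']; q=W[r['pixels']&(d>0)]
            print(t,round(r['p'],2),np.round(c),r['pixels'].sum(),np.round(np.median(q,0),3),np.round(q.max(0),3) if len(q) else '')
E
```

```text
{'time_s': np.float64(0.0), 'qpos': array([65.435, 18.439, -4.017, 83.174,  1.293, 78.54 , -3.26 ]), 'joint_velocities': array([-0.03 , -0.047, -0.016, -0.002, -0.094,  0.005,  0.043]), 'effort': array([-0.0000e+00, -4.9130e+01, -4.0400e-01, -3.1253e+01, -6.4000e-02,
        4.4000e-02,  0.0000e+00]), 'tool_pos': array([ 0.278, -0.587,  0.24 ]), 'tool_rot': array([-178.405,   89.892,  116.971]), 'force': array([0.195, 0.23 , 0.468]), 'wrist_torque': array([ 0.018, -0.023, -0.018]), 'grip_width': np.float64(0.087)}
scene {'fx': 587.0024727364673, 'fy': 587.0024727364673, 'cx': 325.42070223434945, 'cy': 249.05009629843937, 'xyz': array([-0.82684111, -0.8055955 ,  0.74568134]), 'attitude': array([-113.89223788,   -0.43094479,  -61.75901259])}
control_box 0.6 [219. 234.] 1064 [0.487 0.26  0.056] [0.667 0.395 0.254]
panel_key 0.64 [433. 289.] 353 [ 0.461 -0.424  0.056] [ 0.512 -0.402  0.082]
panel_key 0.56 [359. 264.] 201 [ 0.501 -0.209  0.06 ] [ 0.653 -0.156  0.08 ]
panel_key 0.53 [404. 264.] 328 [ 0.539 -0.319  0.066] [ 0.673 -0.25   0.09 ]
sanding_block 0.97 [277. 244.] 465 [0.561 0.09
[... 634 characters left out ...]
0.082]
panel_key 0.49 [344. 236.] 248 [ 0.514 -0.194  0.054] [ 0.559 -0.176  0.084]
panel_key 0.47 [347. 214.] 170 [ 0.545 -0.302  0.07 ] [ 0.572 -0.287  0.093]
key_block 0.93 [360. 225.] 509 [ 0.502 -0.294  0.036] [ 0.579 -0.185  0.093]
sanding_block 0.96 [281. 293.] 815 [0.572 0.119 0.03 ] [0.641 0.169 0.039]
sanding_block 0.3 [345. 214.] 189 [ 0.546 -0.304  0.068] [ 0.632 -0.287  0.093]
marker 0.58 [309. 262.] 135 [ 0.569 -0.058  0.014] [ 0.625 -0.013  0.021]
masking_tape 0.78 [400. 201.] 355 [ 0.43  -0.521  0.02 ] [ 0.481 -0.48   0.033]
masking_tape 0.55 [360. 226.] 445 [ 0.502 -0.291  0.037] [ 0.584 -0.191  0.09 ]
spring_clamp 0.79 [324. 320.] 492 [0.407 0.166 0.018] [0.456 0.221 0.029]
```

Run:
```python
from h import *
a=np.load('/tmp/scene.npz')['p'][190:370,170:520]; b=np.load('/tmp/side.npz')['p'][170:400,220:440]
a=cv2.resize(a,None,fx=1.4,fy=1.4); b=cv2.resize(b,(int(220*1.3),int(230*1.3)))
c=np.zeros((300,800,3),np.uint8); c[:a.shape[0],:a.shape[1]]=a; c[:b.shape[0],500:500+b.shape[1]]=b[:300]
save('crop0.png',c)
```

```text
(no output)
```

View pics/crop0.png

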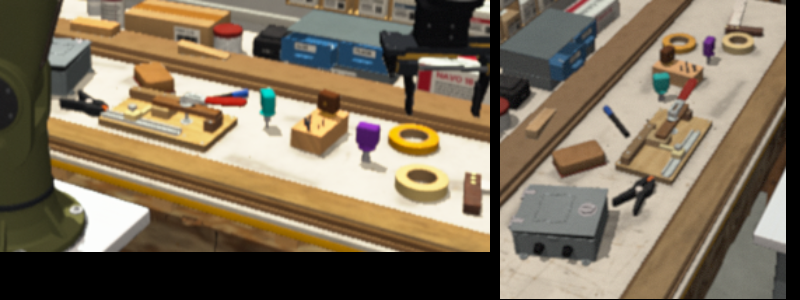

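```bash
cat >> h.py <<'E'
def go(xyz,yawz=None):
    """print tool-frame shift to reach world xyz; yawz: world yaw (deg) wanted of jaw axis (tool z), mod 180"""
    s=monitor.get_obs(); T=rot(s['tool_rot']); d=T.T@(np.array(xyz)-s['tool_pos'])
    print('tcp',np.round(s['tool_pos'],4),'shift',np.round(d,4),'F',np.round(s['force'],1),'M',np.round(s['wrist_torque'],3),'w',round(float(s['grip_width']),4),'q',np.round(s['qpos'],0),'t',s['time_s'])
    z=np.degrees(np.arctan2(T[1,2],T[0,2])); print('jaw yaw',z)
    if yawz is not None:
        # turn about tool x (down): + turn => jaw yaw decreases if x is down
        t=(z-yawz+90)%180-90; print('turn about tool x',t,'or',t-180*np.sign(t))
E
python3 - <<'E'
from h import *
m=camera_model('wrist'); print(m); s=monitor.get_obs(); T=rot(s['tool_rot']); print(np.round(T,3))
print('cam in tool',T.T@(m['xyz']-s['tool_pos'])); print(np.round(T.T@rot(m['attitude']),3))
go([0.545,-0.31,0.28])
a=np.load('/tmp/scene.npz');W=pts('scene',a['d']); 
b=np.load('/tmp/side.npz');W2=pts('side',b['d'])
for w in (W,W2):
    m=(abs(w[...,0]-.53)<.15)&(abs(w[...,1]+.3)<.06)&(abs(w[...,2]-.04)<.004); q=w[m]; print(len(q),np.round(cv2.minAreaRect(q[:,:2].astype(np.float32)*1000),1) if 0 else cv2.minAreaRect(q[:,:2].astype(np.float32)*1000))
    m=(abs(w[...,0]-.5)<.2)&(abs(w[...,1]-.35)<.15)&(w[...,2]>.06)&(w[...,2]<.09); q=w[m]; print(len(q),cv2.minAreaRect(q[:,:2].astype(np.float32)*1000))
E
```

```text
{'fx': 400.6140193834836, 'fy': 400.6140193834836, 'cx': 321.01640467594575, 'cy': 237.85437004850667, 'xyz': array([ 0.34112892, -0.55805654,  0.38495386]), 'attitude': array([ 1.65122018e+02, -8.15160083e-03, -6.46481455e+01])}
[[-0.     0.904  0.429]
 [-0.     0.429 -0.904]
 [-1.    -0.     0.   ]]
cam in tool [-0.14337094  0.06913722  0.00039527]
[[-0.    -0.257  0.966]
 [-0.    -0.966 -0.257]
 [ 1.    -0.    -0.   ]]
tcp [ 0.2785 -0.5873  0.2416] shift [-0.0384  0.3596 -0.1364] F [-0.3  0.5 -0.1] M [-0.04  -0.005  0.027] w 0.0871 q [65. 18. -4. 83.  1. 79. -3.] t 0.9
jaw yaw -64.62745196846737
479 ((565.1173095703125, -300.4709777832031), (118.0693130493164, 227.98304748535156), 89.98430633544922)
493 ((560.19189453125, 320.51971435546875), (307.12530517578125, 115.78639221191406), 14.067248344421387)
293 ((569.916748046875, -291.1418151855469), (114.92240142822266, 222.45896911621094), 85.04930877685547)
2527 ((564.1875, 363.077880859375), (324.8609313964844, 189.98008728027344), 16.27974510192871)
```

Emit:
step_arm(
  deltas=[
    [1,0,0.05,-0.02,0],
    [1,0,0.11,-0.04,0],
    [1,0,0.17,-0.06,0],
    [1,0,0.22,-0.08,0],
    [1,0,0.27,-0.1,0],
    [1,0,0.32,-0.11,0],
    [1,0,0.345,-0.12,0],
    [1,0,0.345,-0.12,0],
  ],
)

```text
time_s: 1.9
tool_pos: [0.5407, -0.3281, 0.2415]
tool_rot: [124.9, 89.9, 60.6]
force: [-0.4, -1.0, 0.9]
grip_width: 0.0872
```

```bash
cat >> h.py <<'E'
def shot(n):
    m=camera_model('wrist'); p,d=read_camera('wrist'); np.savez('/tmp/'+n,p=p,d=d); return p,d,pts('wrist',d,m),m
E
python3 - <<'E'
from h import *
p,d,W,m=shot('w1'); save('w1.png',p)
for t in ['panel_key','key_block']:
    for r in regions_of('wrist',t)[:4]:
        q=W[r['pixels']&(d>0)]; print(t,round(r['p'],2),np.round(r['pixel']),len(q),np.round(np.median(q,0),3),np.round(q.max(0),3))
        if t=='panel_key':
            k=q[q[:,2]>q[:,2].max()-.012]; print('top',np.median(q[:,2]),cv2.minAreaRect(k[:,:2].astype(np.float32)*1000))
        else:
            k=q[abs(q[:,2]-.04)<.006]; print('top',len(k),k[:,2].mean(),cv2.minAreaRect(k[:,:2].astype(np.float32)*1000))
go([.545,-.31,.2])
E
```

```text
panel_key 0.87 [135. 188.] 3282 [ 0.486 -0.175  0.033] [ 0.522 -0.138  0.048]
top 0.033138003588435966 ((476.8514709472656, -167.35653686523438), (38.82990646362305, 35.35942459106445), 40.35372543334961)
panel_key 0.74 [349. 365.] 1532 [ 0.41  -0.422  0.027] [ 0.432 -0.404  0.034]
top 0.026983338683040176 ((407.71258544921875, -424.6859130859375), (45.768577575683594, 46.00198745727539), 13.611204147338867)
panel_key 0.55 [316. 203.] 2091 [ 0.552 -0.318  0.087] [ 0.565 -0.296  0.091]
top 0.0871152497920003 ((548.4990234375, -318.4847412109375), (42.18815994262695, 26.15886688232422), 76.42430877685547)
key_block 0.7 [292. 237.] 7539 [ 0.509 -0.312  0.04 ] [ 0.581 -0.278  0.082]
top 7149 0.0400839255635531 ((517.6865844726562, -315.30474853515625), (64.2339859008789, 120.33753204345703), 84.10131072998047)
tcp [ 0.5375 -0.3329  0.2415] shift [ 0.0415  0.0166 -0.0175] F [ 0.1 -0.8 -0.2] M [-0.06  -0.024 -0.017] w 0.087 q [ 42.  17. -15.  85.   5.  78. -39.] t 2.05
jaw yaw -64.76090776103766
```

View pics/w1.png

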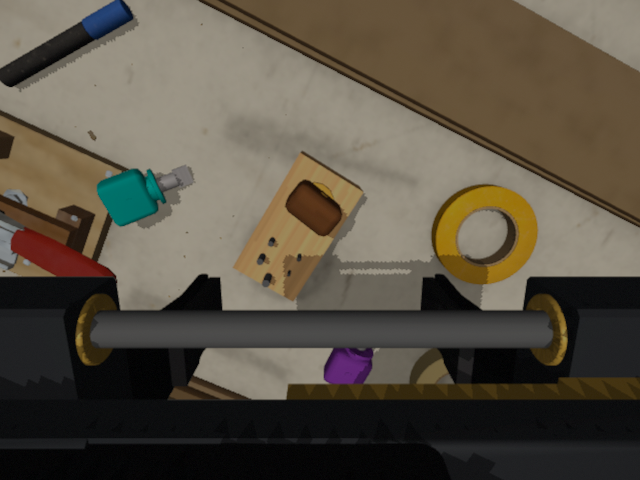

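Run:
```python
from h import *
z=np.load('/tmp/w1.npz'); W=pts('wrist',z['d'])  # camera unmoved since
q=W[z['d']>0]; k=np.array([.5485,-.3185]); a=np.radians(-13.6); u=np.array([np.cos(a),np.sin(a)]); v=np.array([-u[1],u[0]])
for h in (.003,.006):
    t=q[(np.linalg.norm(q[:,:2]-k,axis=1)<.03)&(q[:,2]>.0885-h-.001)]; print(len(t),t[:,2].mean(),cv2.minAreaRect(t[:,:2].astype(np.float32)*1000))
b=q[(np.linalg.norm(q[:,:2]-k,axis=1)<.1)&(q[:,2]>.045)&(q[:,2]<.07)]; b=b[np.linalg.norm(b[:,:2]-k,axis=1)>.028]
print(np.round(np.c_[(b[:,:2]-k)@u,(b[:,:2]-k)@v,b[:,2]][::max(1,len(b)//25)],3))
go([.5485,-.3185,.15],-13.6)
```

```text
44190 0.3194593419213547 ((555.7705078125, -318.15911865234375), (55.705078125, 42.478553771972656), 76.9911880493164)
44379 0.31845324679505616 ((545.0794677734375, -320.559326171875), (41.6336669921875, 59.085750579833984), 25.5787296295166)
[[-0.051  0.004  0.047]
 [-0.051  0.004  0.053]
 [-0.05   0.001  0.053]
 [-0.053  0.004  0.055]
 [-0.053  0.001  0.054]
 [-0.069  0.002  0.047]
 [-0.07   0.002  0.049]
 [-0.047 -0.027  0.047]
 [-0.048 -0.024  0.052]
 [-0.067 -0.001  0.054]
 [-0.07   0.001  0.056]
 [-0.048 -0.027  0.054]
 [-0.069 -0.003  0.053]
 [-0.069 -0.002  0.058]
 [-0.072 -0.     0.057]
 [-0.066 -0.027  0.047]
 [-0.067 -0.027  0.05 ]
 [-0.067 -0.029  0.05 ]
 [-0.081 -0.013  0.053]
 [-0.08  -0.014  0.056]
 [-0.079 -0.015  0.058]
 [-0.08  -0.015  0.059]
 [-0.08  -0.016  0.059]
 [-0.08  -0.017  0.06 ]
 [-0.081 -0.018  0.059]
 [-0.085 -0.015  0.059]
 [-0.084 -0.018  0.06 ]]
tcp [ 0.5375 -0.3329  0.2415] shift [ 0.0915  0.0162 -0.0084] F [ 0.1 -0.8 -0.2] M [-0.06  -0.024 -0.017] w 0.087 q [ 42.  17. -15.  85.   5.  78. -39.] t 2.05
jaw yaw -64.76090776103766
turn about tool x -51.160907761037656 or 128.83909223896234
```

Emit:
step_arm(
  deltas=[
    [0,0.01,0.005,-0.002,-10.2],
    [0,0.02,0.01,-0.004,-20.4],
    [0,0.035,0.013,-0.006,-30.6],
    [0,0.05,0.0162,-0.0084,-41],
    [0,0.05,0.0162,-0.0084,-51.2],
    [0,0.05,0.0162,-0.0084,-51.2],
    [0,0.05,0.0162,-0.0084,-51.2],
  ],
  newtons=50,
)

```text
time_s: 2.92
tool_pos: [0.5492, -0.3179, 0.1919]
tool_rot: [-59.8, 90.0, -73.5]
force: [0.4, -0.4, 0.4]
grip_width: 0.0441
```

Run:
```python
from h import *
p,d,W,m=shot('w2')
for t in ['panel_key','key_block']:
    for r in regions_of('wrist',t)[:2]:
        q=W[r['pixels']&(d>0)]
        if t=='panel_key':
            k=q[(q[:,2]>.076)&(q[:,2]<.095)]
        else: k=q[abs(q[:,2]-.04)<.006]
        if len(k)>50: print(t,round(r['p'],2),r['pixel'],len(k),k[:,2].max(),cv2.minAreaRect(k[:,:2].astype(np.float32)*1000))
k=W[(d>0)&(np.linalg.norm(W[...,:2]-[.5485,-.3185],axis=-1)<.035)&(W[...,2]>.07)&(W[...,2]<.1)]; print(len(k),np.percentile(k[:,2],[50,95]),cv2.minAreaRect(k[:,:2].astype(np.float32)*1000))
go([.5485,-.3185,.072],-13.6)
save('w2.png',p)
```

```text
panel_key 0.86 [322.3, 233.7] 2400 0.09032434603148576 ((548.4767456054688, -317.6409912109375), (41.70582580566406, 25.7450008392334), 76.75969696044922)
key_block 0.58 [266.5, 223.9] 10143 0.04596972047911191 ((517.5732421875, -314.8525390625), (64.50296020507812, 120.402587890625), 84.1022720336914)
2482 [0.08738864 0.08890245] ((548.3942260742188, -317.6033630371094), (41.74128723144531, 25.92292022705078), 76.75969696044922)
tcp [ 0.5497 -0.317   0.1919] shift [ 0.1199 -0.0017 -0.0009] F [-0.9  0.5 -0.4] M [-0.045 -0.064  0.027] w 0.0437 q [ 46.  20. -23.  89.   8.  73.   8.] t 3.075
jaw yaw -13.544594679030517
turn about tool x 0.05540532096948425 or -179.9445946790305
```

Emit:
step_arm(
  deltas=[
    [0,0.03,-0.0009,-0.0011,-0.3],
    [0,0.06,-0.0009,-0.0011,-0.3],
    [0,0.085,-0.0009,-0.0011,-0.3],
    [0,0.105,-0.0009,-0.0011,-0.3],
    [0,0.115,-0.0009,-0.0011,-0.3],
    [0,0.12,-0.0009,-0.0011,-0.3],
    [-0.5,0.12,-0.0009,-0.0011,-0.3],
    [-1,0.12,-0.0009,-0.0011,-0.3],
    [-1,0.12,-0.0009,-0.0011,-0.3],
    [-1,0.12,-0.0009,-0.0011,-0.3],
    [-1,0.12,-0.0009,-0.0011,-0.3],
  ],
  newtons=50,
)

```text
time_s: 4.45
tool_pos: [0.5491, -0.3175, 0.0724]
tool_rot: [-22.6, 89.9, -35.8]
force: [-0.7, -0.7, 4.6]
grip_width: 0.0257
```

Run:
```python
from h import *
go([.5484,-.3176,.23])
```

```text
tcp [ 0.5491 -0.3175  0.0724] shift [-0.1576 -0.0004 -0.0004] F [-0.7 -0.7  4.6] M [-0.037 -0.021 -0.018] w 0.0257 q [ 45.  25. -22.  95.  10.  61.   7.] t 4.45
jaw yaw -13.132769880752102
```

Emit:
step_arm(
  deltas=[
    [-1,-0.03,0,0,0],
    [-1,-0.08,0,0,0],
    [-1,-0.13,0,0,0],
    [-1,-0.16,0.03,-0.012,-5],
    [-1,-0.16,0.081,-0.033,-15],
    [-1,-0.16,0.132,-0.053,-25],
    [-1,-0.16,0.183,-0.074,-35],
    [-1,-0.16,0.234,-0.095,-45],
    [-1,-0.16,0.285,-0.115,-55],
    [-1,-0.16,0.336,-0.136,-65],
    [-1,-0.16,0.387,-0.157,-75],
    [-1,-0.16,0.43,-0.175,-85],
  ],
)

```text
time_s: 5.95
tool_pos: [0.4747, 0.1434, 0.2312]
tool_rot: [177.2, 90.0, -110.5]
force: [0.5, 0.5, -0.8]
grip_width: 0.0258
```

Run:
```python
from h import *
go([.45,.30,.25],107)
```

```text
tcp [0.4747 0.1434 0.2312] shift [-0.0189  0.0712  0.1416] F [ 0.5  0.5 -0.8] M [ 0.084 -0.175  0.066] w 0.0258 q [ 28.   2. -48. 104.   2.  75.  51.] t 5.95
jaw yaw 72.26887264440768
turn about tool x -34.73112735559232 or 145.26887264440768
```

Emit:
step_arm(
  deltas=[
    [-1,-0.01,0.02,0.04,-9],
    [-1,-0.019,0.04,0.08,-18],
    [-1,-0.019,0.06,0.12,-27],
    [-1,-0.019,0.071,0.142,-35],
    [-1,-0.019,0.071,0.142,-35],
    [-1,-0.019,0.071,0.142,-35],
  ],
)

```text
time_s: 6.7
tool_pos: [0.4528, 0.297, 0.2499]
tool_rot: [138.4, 89.9, -114.9]
force: [-0.0, -0.0, -1.1]
grip_width: 0.0259
```

Run:
```python
from h import *
p,d,W,m=shot('w3'); save('w3.png',p)
for t in ['control_box','lid','stud_slot','panel_key']:
    for r in regions_of('wrist',t)[:3]:
        q=W[r['pixels']&(d>0)]; 
        if len(q): print(t,round(r['p'],2),np.round(r['pixel']),len(q),np.round(np.median(q,0),3),np.round(q.max(0),3),cv2.minAreaRect(q[:,:2].astype(np.float32)*1000))
go([.45,.30,.25],107)
```

```text
control_box 0.67 [337. 219.] 16954 [0.448 0.307 0.074] [0.56  0.405 0.307] ((473.185546875, 316.319580078125), (128.24465942382812, 171.6209259033203), 17.266393661499023)
lid 0.55 [336. 222.] 16067 [0.45  0.307 0.074] [0.538 0.384 0.238] ((468.3410949707031, 311.2776794433594), (115.17252349853516, 136.0801544189453), 16.301774978637695)
stud_slot 0.72 [335. 210.] 939 [0.44  0.303 0.08 ] [0.455 0.317 0.083] ((440.3922119140625, 302.7402038574219), (27.1923770904541, 27.43433380126953), 43.1506233215332)
panel_key 0.62 [320. 293.] 5900 [0.439 0.294 0.264] [0.651 0.384 0.315] ((530.900634765625, 324.8970642089844), (233.65187072753906, 62.474090576171875), 16.82994842529297)
tcp [0.453  0.2973 0.2505] shift [0.0005 0.0021 0.0035] F [-0.   0.7 -0.4] M [ 0.121 -0.098 -0.03 ] w 0.026 q [ 16.  11. -58.  96.  10.  78.  63.] t 6.95
jaw yaw 106.73397893923581
turn about tool x -0.26602106076418863 or 179.7339789392358
```

View pics/w3.png

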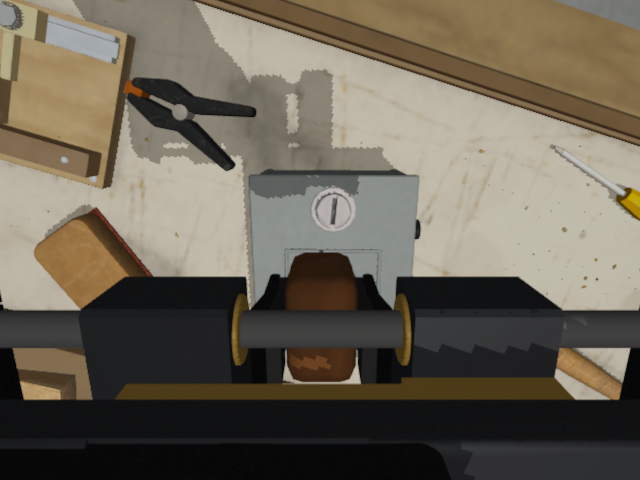

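```bash
cat >> h.py <<'E'
def slot(p,d,W,m,c0,yaw0):
    """fit head disc + slot: returns centre and yaw"""
    Rm=rot(m['attitude']); o=np.array(m['xyz'])
    near=(d>0)&(np.linalg.norm(W[...,:2]-c0,axis=-1)<.012)&(W[...,2]>.06); zt=np.percentile(W[near][:,2],60)
    lid=(d>0)&(np.linalg.norm(W[...,:2]-c0,axis=-1)<.03)&(np.linalg.norm(W[...,:2]-c0,axis=-1)>.018)&(W[...,2]>.06)&(W[...,2]<.09)
    zl=np.median(W[lid][:,2])
    # rectify onto plane z=zt, 0.2 mm/px, rotated by yaw0: columns along slot
    N=220; s=.0002; a=np.radians(yaw0); ii,jj=np.indices((N,N)); u=(jj-N/2)*s; v=(ii-N/2)*s
    X=c0[0]+u*np.cos(a)-v*np.sin(a); Y=c0[1]+u*np.sin(a)+v*np.cos(a)
    C=(np.stack([X,Y,np.full_like(X,zt)],-1)-o)@Rm
    mx=(C[...,0]/C[...,2]*m['fx']+m['cx']).astype(np.float32); my=(C[...,1]/C[...,2]*m['fy']+m['cy']).astype(np.float32)
    return cv2.remap(p,mx,my,cv2.INTER_CUBIC),zt,zl
E
python3 - <<'E'
from h import *
z=np.load('/tmp/w3.npz'); m=camera_model('wrist'); W=pts('wrist',z['d'],m)
im,zt,zl=slot(z['p'],z['d'],W,m,np.array([.440,.3027]),16.7); print(zt,zl); save('rect1.png',im,2.5)
E
```

```text
0.26504151457776953 0.07475032850400781
```

View pics/rect1.png

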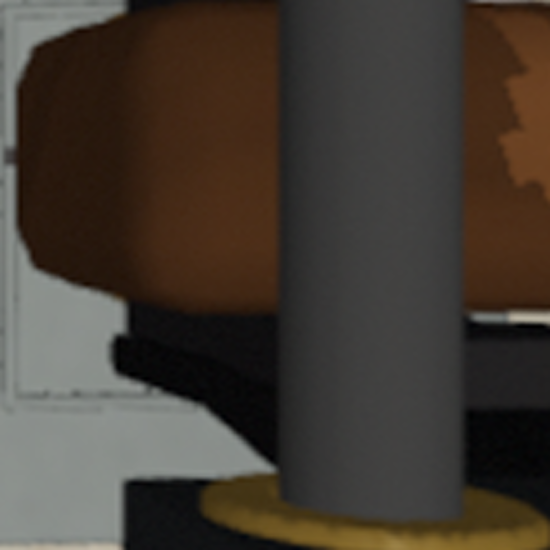

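Emit:
step_arm(
  deltas=[
    [-1,0.02,-0.003,0.005,0],
    [-1,0.05,-0.0045,0.0088,0],
    [-1,0.07,-0.0045,0.0088,0],
    [-1,0.075,-0.0045,0.0088,0],
    [-1,0.075,-0.0045,0.0088,0],
  ],
)

```text
time_s: 7.58
tool_pos: [0.4543, 0.3081, 0.1755]
tool_rot: [64.6, 90.0, 171.5]
force: [0.9, -0.1, -0.3]
grip_width: 0.0259
```

```bash
sed -i 's/&(W\[...,2\]>.06); zt/\&(W[...,2]>.06)\&(W[...,2]<.1); zt/' h.py
python3 - <<'E'
from h import *
p,d,W,m=shot('w4')
for r in regions_of('wrist','stud_slot')[:2]:
    q=W[r['pixels']&(d>0)]; print(round(r['p'],2),np.round(r['pixel']),len(q),np.round(np.median(q,0),4),cv2.minAreaRect(q[:,:2].astype(np.float32)*1000))
c=np.array([.4404,.3027])
im,zt,zl=slot(p,d,W,m,c,16.7); print(zt,zl)
g=cv2.cvtColor(im,cv2.COLOR_RGB2GRAY); u=np.indices(g.shape)[1]; v=np.indices(g.shape)[0]
disc=np.hypot(u-110,v-110)<52; dark=((g<110)&disc).astype(np.uint8)
n,l,st,ce=cv2.connectedComponentsWithStats(dark)
for i in range(1,n):
    if st[i][4]>200:
        rr=cv2.minAreaRect(np.argwhere(l==i)[:,::-1].astype(np.float32)); print(st[i],ce[i],rr)
save('rect2.png',im,2.5); go([.4404,.3027,.16],106.7)
E
```

```text
0.9 [322. 220.] 1576 [0.4398 0.3032 0.0804] ((440.1185302734375, 303.0397644042969), (27.74044418334961, 27.297840118408203), 70.60295104980469)
0.08070433230322652 0.07443275586123003
[  59   95  103   31 2253] [110.11939636 109.84420772] ((110.0278549194336, 110.3109359741211), (23.369165420532227, 103.3773422241211), 84.8826904296875)
tcp [0.4548 0.3085 0.1764] shift [ 0.0164  0.0155 -0.0013] F [ 0.1  0.2 -1. ] M [ 0.097 -0.171 -0.001] w 0.0253 q [ 13.  16. -57. 101.  14.  71.  59.] t 7.675
jaw yaw 106.85959297373368
turn about tool x 0.1595929737336803 or -179.84040702626632
```

View pics/rect2.png

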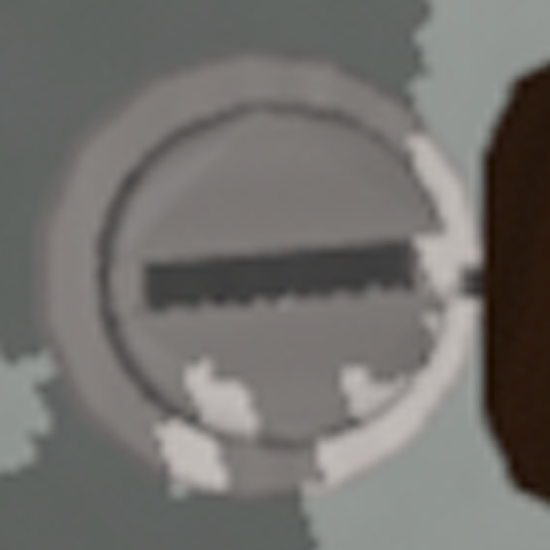

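Emit:
step_arm(
  deltas=[
    [-1,0.005,0.006,-0.0006,2.5],
    [-1,0.01,0.0155,-0.0013,4.9],
    [-1,0.02,0.0155,-0.0013,4.9],
    [-1,0.027,0.0155,-0.0013,4.9],
    [-1,0.027,0.0155,-0.0013,4.9],
    [-1,0.027,0.0155,-0.0013,4.9],
  ],
)

```text
time_s: 8.43
tool_pos: [0.4399, 0.3026, 0.1486]
tool_rot: [11.7, 90.0, 113.6]
force: [-0.3, 0.2, -1.0]
grip_width: 0.0253
```

```bash
cat >> h.py <<'E'
def feel(n=5):
    L=[]
    for i in range(n):
        camera_model('wrist'); read_camera('side'); s=monitor.get_obs(); T=rot(s['tool_rot']); L.append(np.r_[s['tool_pos'],s['force'],s['wrist_torque'],np.degrees(np.arctan2(T[1,2],T[0,2])),s['grip_width']])
    L=np.array(L); a=L.mean(0); print('pos',np.round(a[:3],4),'F',np.round(a[3:6],2),'M',np.round(a[6:9],3),'jaw',round(a[9],2),'w',round(a[10],4),'t',s['time_s'],'sd',np.round(L.std(0)[3:9],2)); return a
E
python3 - <<'E'
from h import *
p,d=read_camera('scene'); p2,d2=read_camera('side')
feel(3); go([.4404,.3027,.145],102)
E
```

```text
pos [0.44   0.3025 0.1487] F [ 0.03 -0.14 -0.95] M [ 0.114 -0.137 -0.012] jaw 101.97 w 0.0257 t 8.675 sd [0.47 0.73 0.49 0.03 0.01 0.03]
tcp [0.4399 0.3025 0.1487] shift [ 0.0037 -0.0005  0.0001] F [ 0.   0.3 -0.5] M [ 0.152 -0.144 -0.011] w 0.0254 q [ 12.  15. -56. 105.  14.  67.  54.] t 8.675
jaw yaw 101.97278025767046
turn about tool x -0.02721974232953528 or 179.97278025767048
```

Emit:
step_arm(
  deltas=[
    [-1,0.002,-0.0003,0,0],
    [-1,0.004,-0.0003,0,0],
    [-1,0.006,-0.0003,0,0],
    [-1,0.008,-0.0003,0,0],
    [-1,0.009,-0.0003,0,0],
    [-1,0.009,-0.0003,0,0],
  ],
)

```text
time_s: 9.43
tool_pos: [0.44, 0.3025, 0.1395]
tool_rot: [57.4, 90.0, 159.4]
force: [0.3, -0.2, -1.3]
grip_width: 0.0253
```

Run:
```python
from h import *
feel(4)
```

```text
pos [0.44   0.3025 0.1395] F [-0.26  0.24 -1.08] M [ 0.27  -0.051 -0.002] jaw 101.98 w 0.0258 t 9.625 sd [0.42 0.39 0.28 0.03 0.03 0.04]
```

Emit:
step_arm(
  deltas=[
    [-1,0.001,0,0,0],
    [-1,0.002,0,0,0],
    [-1,0.003,0,0,0],
    [-1,0.004,0,0,0],
    [-1,0.004,0,0,0],
  ],
)

```text
time_s: 10.25
tool_pos: [0.4401, 0.3025, 0.1356]
tool_rot: [149.7, 90.0, -108.4]
force: [-0.8, 0.8, 2.3]
grip_width: 0.0257
```

Run:
```python
from h import *
feel(4)
```

```text
pos [0.4401 0.3025 0.1356] F [-0.73  0.61  1.46] M [0.23  0.143 0.009] jaw 101.97 w 0.0256 t 10.45 sd [0.39 0.46 0.39 0.01 0.05 0.01]
```

Emit:
step_arm(
  deltas=[
    [-1,0.0015,0,0,0],
    [-1,0.003,0,0,0],
    [-1,0.0045,0,0,0],
    [-1,0.006,0,0,0],
    [-1,0.006,0,0,0],
  ],
)

```text
time_s: 11.08
tool_pos: [0.44, 0.3025, 0.1299]
tool_rot: [151.8, 90.0, -106.2]
force: [-2.8, -0.3, 6.4]
grip_width: 0.0259
```

Run:
```python
from h import *
feel(4)
```

```text
pos [0.44   0.3025 0.1299] F [-2.93 -1.02  7.45] M [-0.078  0.612  0.001] jaw 101.98 w 0.0256 t 11.275 sd [0.3  0.64 0.25 0.02 0.04 0.03]
```

Emit:
step_arm(
  deltas=[
    [-1,0.0003,0.001,0,0],
    [-1,0.0005,0.001,0,3],
    [-1,0.0005,0.001,0,6],
    [-1,0.0005,0.001,0,9],
    [-1,0.0005,0.001,0,12],
    [-1,0.0005,0.001,0,12],
  ],
)

```text
time_s: 12.02
tool_pos: [0.4398, 0.3032, 0.13]
tool_rot: [-54.6, 89.9, 35.3]
force: [-1.7, 1.3, 7.3]
grip_width: 0.0253
```

Run:
```python
from h import *
feel(4)
```

```text
pos [0.4398 0.3032 0.13  ] F [-1.15  0.5   7.17] M [0.325 0.2   0.036] jaw 89.99 w 0.0257 t 12.225 sd [0.5  0.45 0.29 0.03 0.01 0.02]
```

Emit:
step_arm(
  deltas=[
    [-1,0.0005,0,-0.0005,4],
    [-1,0.0005,0,-0.0005,8],
    [-1,0.0005,0,-0.0005,12],
    [-1,0.0005,0,-0.0005,16],
    [-1,0.0005,0,-0.0005,20],
    [-1,0.0005,0,-0.0005,24],
    [-1,0.0005,0,-0.0005,28],
    [-1,0.0005,0,-0.0005,32],
    [-1,0.0005,0,-0.0005,32],
  ],
)

```text
time_s: 13.35
tool_pos: [0.4399, 0.3035, 0.1298]
tool_rot: [-10.9, 89.8, 47.1]
force: [-1.8, 3.0, 8.1]
grip_width: 0.0256
```

Run:
```python
from h import *
feel(4)
```

```text
pos [0.4399 0.3035 0.1298] F [-0.85  2.25  7.13] M [0.642 0.195 0.024] jaw 58.01 w 0.0257 t 13.55 sd [0.38 0.46 0.24 0.03 0.02 0.03]
```

Emit:
step_arm(
  deltas=[
    [-1,0.0003,0,0,3],
    [-1,0.0005,0,0,6],
    [-1,0.0005,0,0,9],
    [-1,0.0005,0,0,11],
    [-1,0.0005,0,0,11],
  ],
)

```text
time_s: 14.18
tool_pos: [0.44, 0.3037, 0.1294]
tool_rot: [1.1, 89.8, 48.1]
force: [-1.1, 2.4, 7.4]
grip_width: 0.0257
```

Run:
```python
from h import *
feel(4)
```

```text
pos [0.44   0.3037 0.1294] F [-1.29  2.32  7.32] M [ 0.663  0.192 -0.012] jaw 47.01 w 0.0257 t 14.375 sd [0.19 0.4  0.41 0.02 0.02 0.01]
```

Emit:
step_arm(
  deltas=[
    [-1,0.0003,0,0,1.5],
    [-1,0.0003,0,0,3],
  ],
)

```text
time_s: 14.62
tool_pos: [0.44, 0.3037, 0.1291]
tool_rot: [4.0, 89.8, 48.0]
force: [-1.5, 3.2, 8.3]
grip_width: 0.0256
```

```bash
cat >> h.py <<'E'
def now():
    s=monitor.get_obs(); T=rot(s['tool_rot']); print('now M',np.round(s['wrist_torque'],3),'F',np.round(s['force'],1),'jaw',round(float(np.degrees(np.arctan2(T[1,2],T[0,2]))),2))
E
python3 - <<'E'
from h import *
now();feel(2)
E
```

```text
now M [0.719 0.255 0.019] F [-1.5  3.2  8.3] jaw 43.96
pos [0.44   0.3037 0.1291] F [-1.34  1.54  7.27] M [0.693 0.19  0.052] jaw 43.95 w 0.0257 t 14.725 sd [0.01 0.05 0.26 0.05 0.01 0.02]
```

Emit:
step_arm(
  deltas=[
    [-1,-0.001,0,0,0],
    [-1,-0.0015,0,0,0],
    [-1,-0.002,0,0,0],
    [-1,-0.002,0,0,0],
  ],
)

```text
time_s: 15.22
tool_pos: [0.44, 0.3035, 0.1306]
tool_rot: [5.9, 89.8, 49.9]
force: [-0.1, 4.0, 5.9]
grip_width: 0.026
```

Run:
```python
from h import *
feel(3)
```

```text
pos [0.44   0.3035 0.1306] F [0.58 5.   5.44] M [ 1.385 -0.286  0.052] jaw 44.0 w 0.0256 t 15.375 sd [0.3  0.56 0.35 0.02 0.03 0.02]
```

Emit:
step_arm(
  deltas=[
    [-1,-0.0005,0.0003,0.0003,0],
    [-1,-0.001,0.0005,0.0005,0],
    [-1,-0.001,0.0005,0.0005,0],
  ],
)

```text
time_s: 15.75
tool_pos: [0.44, 0.3035, 0.1309]
tool_rot: [4.6, 89.8, 48.6]
force: [1.8, 4.9, 2.5]
grip_width: 0.0256
```

Run:
```python
from h import *
feel(3)
```

```text
pos [0.44   0.3035 0.1309] F [2.09 5.66 2.27] M [ 1.495 -0.678  0.046] jaw 43.99 w 0.0258 t 15.9 sd [0.15 0.09 0.21 0.03 0.02 0.01]
```

Emit:
step_arm(
  deltas=[
    [-1,0,0,0.0005,0],
    [-1,0,0,0.001,0],
    [-1,0,0,0.001,0],
  ],
)

```text
time_s: 16.27
tool_pos: [0.4401, 0.3036, 0.1308]
tool_rot: [8.7, 89.9, 52.7]
force: [1.0, 5.0, 2.1]
grip_width: 0.0257
```

Run:
```python
from h import *
feel(3)
```

```text
pos [0.4401 0.3036 0.1308] F [1.05 4.94 2.84] M [ 1.421 -0.552  0.036] jaw 43.98 w 0.0257 t 16.425 sd [0.12 0.2  0.09 0.03 0.01 0.01]
```

Emit:
step_arm(
  deltas=[
    [-1,0,0.0003,0.001,0],
    [-1,0,0.0006,0.002,0],
    [-1,0,0.0006,0.002,0],
  ],
)

```text
time_s: 16.8
tool_pos: [0.4403, 0.304, 0.1306]
tool_rot: [-167.9, 89.8, -124.0]
force: [-0.8, 1.1, 5.8]
grip_width: 0.0255
```

Run:
```python
from h import *
feel(3)
```

```text
pos [0.4403 0.304  0.1306] F [-0.63  2.48  5.89] M [0.541 0.154 0.013] jaw 43.96 w 0.0255 t 16.95 sd [0.29 0.51 0.6  0.02 0.02 0.01]
```

Emit:
step_arm(
  deltas=[
    [-1,-0.0005,0,0.0005,0],
    [-1,-0.001,0,0.0007,0],
    [-1,-0.0015,0,0.0007,0],
    [-1,-0.0015,0,0.0007,0],
  ],
)

```text
time_s: 17.45
tool_pos: [0.4406, 0.3041, 0.1311]
tool_rot: [-177.5, 89.8, -133.5]
force: [-1.5, -0.2, -2.2]
grip_width: 0.0253
```

Run:
```python
from h import *
feel(3)
```

```text
pos [0.4407 0.3042 0.1312] F [-1.89 -1.2  -1.69] M [-0.262  0.33   0.017] jaw 43.95 w 0.0255 t 17.6 sd [0.45 0.31 0.66 0.1  0.05 0.02]
```

Emit:
step_arm(
  deltas=[
    [-1,0.0003,0,-0.0005,0],
    [-1,0.0005,0,-0.0008,1],
    [-1,0.0005,0,-0.0008,2],
    [-1,0.0005,0,-0.0008,3],
    [-1,0.0005,0,-0.0008,4],
  ],
  newtons=7,
)

```text
time_s: 18.23
tool_pos: [0.4407, 0.3045, 0.1315]
tool_rot: [-157.9, 89.9, -118.0]
force: [-1.2, -2.3, -2.6]
grip_width: 0.0263
```

Run:
```python
from h import *
now();feel(2)
```

```text
now M [-0.712  0.378  0.085] F [-1.2 -2.3 -2.6] jaw 39.9
pos [0.4407 0.3045 0.1315] F [-1.6  -2.64 -3.74] M [-0.665  0.344  0.054] jaw 39.91 w 0.0262 t 18.325 sd [0.26 0.28 0.51 0.02 0.01 0.01]
```

Emit:
step_arm(
  deltas=[
    [-1,0.0005,0,-0.0005,1],
    [-1,0.001,0,-0.0009,2],
    [-1,0.001,0,-0.0009,3],
    [-1,0.001,0,-0.0009,4],
  ],
)

```text
time_s: 18.82
tool_pos: [0.4406, 0.3046, 0.1312]
tool_rot: [-11.4, 89.9, 24.5]
force: [-1.9, -2.6, 2.2]
grip_width: 0.0262
```

Run:
```python
from h import *
now();feel(2)
```

```text
now M [-0.644  0.213  0.035] F [-1.9 -2.6  2.2] jaw 35.9
pos [0.4405 0.3046 0.1311] F [-0.91 -2.22  1.15] M [-0.6    0.117  0.074] jaw 35.91 w 0.026 t 18.925 sd [0.38 0.19 0.11 0.04 0.03 0.03]
```

Emit:
step_arm(
  deltas=[
    [-1,0,0,-0.0005,1],
    [-1,0.0002,0,-0.0008,2],
    [-1,0.0002,0,-0.0008,3],
    [-1,0.0002,0,-0.0008,4],
  ],
)

```text
time_s: 19.42
tool_pos: [0.4401, 0.3044, 0.131]
tool_rot: [6.7, 89.9, 38.6]
force: [0.9, 0.3, 2.9]
grip_width: 0.0259
```

Run:
```python
from h import *
now();feel(2)
```

```text
now M [ 0.017 -0.53  -0.013] F [0.9 0.3 2.9] jaw 31.91
pos [0.4401 0.3044 0.131 ] F [ 1.02 -0.08  2.69] M [ 0.052 -0.544  0.019] jaw 31.92 w 0.026 t 19.525 sd [0.27 0.12 0.27 0.04 0.01 0.  ]
```

Lateral load is gone and the press is light. I'll continue in small steps.

Emit:
step_arm(
  deltas=[
    [-1,0,0,0,1],
    [-1,0,0,0,2],
    [-1,0,0,0,3],
    [-1,0,0,0,4],
  ],
)

```text
time_s: 20.02
tool_pos: [0.44, 0.3043, 0.1309]
tool_rot: [10.5, 89.9, 38.4]
force: [4.7, 1.1, 3.8]
grip_width: 0.026
```

Run:
```python
from h import *
now();feel(2)
```

```text
now M [ 0.409 -0.984  0.015] F [4.7 1.1 3.8] jaw 27.91
pos [0.4399 0.3043 0.1309] F [2.9  2.01 3.18] M [ 0.492 -0.972  0.067] jaw 27.91 w 0.0259 t 20.125 sd [0.18 0.13 0.4  0.01 0.01 0.02]
```

Emit:
step_arm(
  deltas=[
    [-1,0,0,0.0005,1],
    [-1,0,0,0.0008,2],
    [-1,0,0,0.0008,3],
    [-1,0,0,0.0008,4],
  ],
)

```text
time_s: 20.62
tool_pos: [0.4401, 0.3044, 0.1307]
tool_rot: [141.8, 90.0, 165.7]
force: [1.9, 1.8, 5.8]
grip_width: 0.0259
```

Run:
```python
from h import *
now();feel(2)
```

```text
now M [ 0.379 -0.723  0.004] F [1.9 1.8 5.8] jaw 23.91
pos [0.4401 0.3043 0.1307] F [2.05 2.16 5.26] M [ 0.363 -0.752  0.027] jaw 23.9 w 0.0258 t 20.725 sd [0.07 0.74 0.31 0.01 0.   0.04]
```

Emit:
step_arm(
  deltas=[
    [-1,-0.0003,0,0.0005,1],
    [-1,-0.0006,0,0.0006,2],
    [-1,-0.0006,0,0.0006,3],
    [-1,-0.0006,0,0.0006,4],
  ],
)

```text
time_s: 21.22
tool_pos: [0.4403, 0.3044, 0.1309]
tool_rot: [-176.6, 90.0, -156.6]
force: [0.9, 1.1, 3.6]
grip_width: 0.0262
```

Run:
```python
from h import *
now();feel(2)
```

```text
now M [ 0.36  -0.38   0.048] F [0.9 1.1 3.6] jaw 19.91
pos [0.4403 0.3044 0.1309] F [0.83 1.92 3.69] M [ 0.365 -0.343  0.061] jaw 19.92 w 0.0261 t 21.325 sd [0.45 0.11 0.15 0.04 0.01 0.  ]
```

Emit:
step_arm(
  deltas=[
    [-1,0,0,0.0002,1],
    [-1,0,0,0.0003,2],
    [-1,0,0,0.0003,3],
  ],
)

```text
time_s: 21.7
tool_pos: [0.4405, 0.3044, 0.1309]
tool_rot: [-171.0, 89.9, -154.1]
force: [-0.4, 0.7, 3.5]
grip_width: 0.0259
```

Run:
```python
from h import *
now();feel(2)
```

```text
now M [0.29  0.122 0.044] F [-0.4  0.7  3.5] jaw 16.91
pos [0.4405 0.3044 0.1309] F [-0.75  0.35  4.05] M [0.221 0.159 0.03 ] jaw 16.92 w 0.026 t 21.8 sd [0.06 0.09 0.19 0.   0.02 0.03]
```

Emit:
step_arm(
  deltas=[
    [-1,0,0,0,1],
    [-1,0,0,0,2],
    [-1,0,0,0,3],
  ],
)

```text
time_s: 22.18
tool_pos: [0.4407, 0.3044, 0.131]
tool_rot: [-162.6, 89.9, -148.7]
force: [-2.0, -0.1, 3.7]
grip_width: 0.0261
```

Run:
```python
from h import *
now();feel(2)
```

```text
now M [0.136 0.452 0.011] F [-2.  -0.1  3.7] jaw 13.91
pos [0.4407 0.3044 0.131 ] F [-1.34  0.19  4.5 ] M [0.089 0.506 0.038] jaw 13.91 w 0.026 t 22.275 sd [0.63 0.19 0.58 0.04 0.01 0.01]
```

Emit:
step_arm(
  deltas=[
    [-1,0,0,-0.0003,1],
    [-1,0,0,-0.0005,2],
    [-1,0,0,-0.0005,3],
  ],
)

```text
time_s: 22.65
tool_pos: [0.4407, 0.3044, 0.1313]
tool_rot: [-10.8, 90.0, 0.2]
force: [-1.4, 0.3, 4.9]
grip_width: 0.026
```

Run:
```python
from h import *
now();feel(2)
```

```text
now M [0.137 0.382 0.039] F [-1.4  0.3  4.9] jaw 10.9
pos [0.4407 0.3044 0.1313] F [-1.63  0.29  5.22] M [0.064 0.41  0.003] jaw 10.89 w 0.0258 t 22.75 sd [0.63 0.39 0.42 0.01 0.03 0.02]
```

Emit:
step_arm(
  deltas=[
    [-1,-0.0004,0,-0.0002,1],
    [-1,-0.0008,0,-0.0004,2],
    [-1,-0.0008,0,-0.0004,2],
  ],
)

```text
time_s: 23.12
tool_pos: [0.4406, 0.3044, 0.1321]
tool_rot: [5.3, 89.9, 14.2]
force: [-0.6, 0.4, 4.2]
grip_width: 0.0258
```

Run:
```python
from h import *
now();feel(2)
```

```text
now M [0.104 0.031 0.061] F [-0.6  0.4  4.2] jaw 8.95
pos [0.4407 0.3044 0.1321] F [-0.45  0.89  4.93] M [ 0.191 -0.057 -0.01 ] jaw 8.96 w 0.026 t 23.225 sd [0.44 0.35 0.16 0.01 0.   0.04]
```

Emit:
step_arm(
  deltas=[
    [-1,-0.0005,0,0,0],
    [-1,-0.001,0,0,0],
    [-1,-0.0015,0,0,0],
    [-1,-0.0015,0,0,0],
  ],
)

```text
time_s: 23.72
tool_pos: [0.4406, 0.3043, 0.1333]
tool_rot: [11.2, 90.0, 20.2]
force: [2.8, 0.5, 1.8]
grip_width: 0.0257
```

Run:
```python
from h import *
now();feel(2)
```

```text
now M [ 0.352 -0.782  0.034] F [2.8 0.5 1.8] jaw 8.96
pos [0.4406 0.3043 0.1333] F [2.36 1.16 1.53] M [ 0.355 -0.852  0.052] jaw 8.96 w 0.0257 t 23.825 sd [0.41 0.11 0.33 0.02 0.03 0.03]
```

Emit:
step_arm(
  deltas=[
    [-1,-0.0005,0,0.0003,0],
    [-1,-0.001,0,0.0005,0],
    [-1,-0.0015,0,0.0007,0],
    [-1,-0.0015,0,0.0007,0],
  ],
)

```text
time_s: 24.32
tool_pos: [0.4405, 0.304, 0.1345]
tool_rot: [-148.0, 89.9, -139.1]
force: [2.0, 0.8, -1.8]
grip_width: 0.026
```

Run:
```python
from h import *
now();feel(2)
```

```text
now M [ 0.161 -0.69   0.012] F [ 2.   0.8 -1.8] jaw 8.96
pos [0.4405 0.304  0.1345] F [ 2.5   0.31 -3.29] M [ 0.16  -0.676  0.001] jaw 8.97 w 0.026 t 24.425 sd [0.35 0.47 0.24 0.03 0.   0.02]
```

Emit:
step_arm(
  deltas=[
    [-1,0,0,0.0005,-1],
    [-1,-0.003,0,0.0005,-1],
    [-1,-0.007,0,0.0005,-1],
    [-1,-0.015,0,0.0005,-1],
    [-1,-0.03,0,0.0005,-1],
    [-1,-0.045,0,0.0005,-1],
    [-1,-0.045,0,0.0005,-1],
  ],
  newtons=20,
)

```text
time_s: 25.3
tool_pos: [0.4422, 0.3053, 0.1819]
tool_rot: [13.4, 89.8, 23.4]
force: [1.5, 0.4, -1.0]
grip_width: 0.0259
```

Run:
```python
from h import *
a=feel(2)
p,d,W,m=shot('w5'); c=np.array([.4402,.3035])
r=np.linalg.norm(W[...,:2]-c,axis=-1); ok=(d>0)&(W[...,2]>.05)&(W[...,2]<.1)
print('head z',np.percentile(W[ok&(r<.01)][:,2],[20,50,80]) if (ok&(r<.01)).sum() else None,'lid z',np.percentile(W[ok&(r>.018)&(r<.03)][:,2],[20,50,80]))
# lid plane far vs near
bx=np.array([np.cos(np.radians(16.7)),np.sin(np.radians(16.7))])
q=W[ok&(r>.019)&(r<.1)]; t=(q[:,:2]-c)@bx
for lo in np.arange(-.03,.1,.02):
    s=q[(t>lo)&(t<lo+.02)]; print(round(lo,2),len(s),np.median(s[:,2]) if len(s) else '')
save('w5.png',p)
print(np.unique((W[(d>0)&(np.linalg.norm(W[...,:2]-[.45,.42],axis=-1)<.02)][:,2]*1000).round(0),return_counts=True))
```

```text
pos [0.4416 0.3046 0.1805] F [-0.03  0.18 -1.3 ] M [ 0.017 -0.078 -0.005] jaw 9.96 w 0.0258 t 25.4 sd [0.25 0.25 0.25 0.03 0.01 0.02]
head z [0.07206915 0.07551534 0.07618403] lid z [0.0687142  0.06930272 0.06985272]
-0.03 2952 0.06923573138235056
-0.01 2483 0.06930308210527825
0.01 3754 0.06926545065058134
0.03 5062 0.06937053581119004
0.05 4710 0.0692552447216353
0.07 4367 0.06926162725268226
0.09 1353 0.06931525005853695
(array([-3., -2., -1., -0.,  1.,  2.,  3.]), array([   1,   31,  457, 1137,  640,   97,    3]))
```

View pics/w5.png

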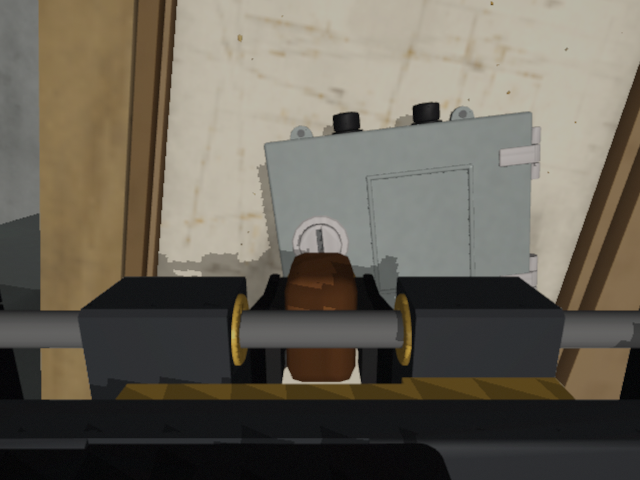

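Emit:
step_arm(
  deltas=[
    [-1,-0.03,0,0,0],
    [-1,-0.055,-0.02,0,0],
    [-1,-0.055,-0.07,0,2],
    [-1,-0.055,-0.125,0,4],
    [-1,-0.055,-0.18,0,6],
    [-1,-0.055,-0.235,0,8],
    [-1,-0.055,-0.29,0,11],
    [-1,-0.055,-0.345,0,14],
    [-1,-0.055,-0.4,0,17],
    [-1,-0.055,-0.455,0,20],
    [-1,-0.055,-0.5,0,23],
    [-1,-0.055,-0.53,0,23],
  ],
  newtons=40,
)

```text
time_s: 26.95
tool_pos: [0.5324, -0.2202, 0.2338]
tool_rot: [-169.6, 89.9, 177.2]
force: [-0.2, -0.3, -1.0]
grip_width: 0.0258
```

Run:
```python
from h import *
go([.549,-.3175,.232],-13)
```

```text
tcp [ 0.5324 -0.2202  0.2338] shift [ 0.0017 -0.091   0.0384] F [-0.2 -0.3 -1. ] M [-0.006 -0.112 -0.02 ] w 0.0258 q [ 33.  10. -15.  94.   3.  76.   4.] t 26.95
jaw yaw -13.204059683874934
turn about tool x -0.2040596838749309 or 179.79594031612507
```

Emit:
step_arm(
  deltas=[
    [-1,0.002,-0.04,0.017,0],
    [-1,0.002,-0.08,0.034,0],
    [-1,0.002,-0.091,0.0384,0],
    [-1,0.002,-0.091,0.0384,0],
    [-1,0.002,-0.091,0.0384,0],
  ],
)

```text
time_s: 27.58
tool_pos: [0.5504, -0.3126, 0.2327]
tool_rot: [113.8, 89.9, 100.9]
force: [0.6, 0.1, -1.0]
grip_width: 0.0259
```

Run:
```python
from h import *
feel(2)
p,d,W,m=shot('w6')
for r in regions_of('wrist','key_block')[:1]:
    q=W[r['pixels']&(d>0)]; k=q[abs(q[:,2]-.04)<.005]; print(r['p'],cv2.minAreaRect(k[:,:2].astype(np.float32)*1000))
# rectify on plane z=.04 around nominal
c=np.array([.550,-.318]); Rm=rot(m['attitude']); N=200; s=.0004; ii,jj=np.indices((N,N)); X=c[0]+(jj-N/2)*s; Y=c[1]+(ii-N/2)*s
C=(np.stack([X,Y,np.full_like(X,.04)],-1)-m['xyz'])@Rm
mx=(C[...,0]/C[...,2]*m['fx']+m['cx']).astype(np.float32); my=(C[...,1]/C[...,2]*m['fy']+m['cy']).astype(np.float32)
im=cv2.remap(p,mx,my,cv2.INTER_CUBIC); save('rect3.png',im,3)
# depth-based: points below block top inside
h=W[(d>0)&(np.linalg.norm(W[...,:2]-c,axis=-1)<.025)&(W[...,2]<.032)]; print(len(h),h.mean(0) if len(h) else '')
go([.549,-.3175,.1])
```

```text
pos [ 0.5504 -0.3127  0.2331] F [ 0.15  0.11 -0.7 ] M [-0.044 -0.07   0.004] jaw -12.88 w 0.0258 t 27.675 sd [0.28 0.44 0.17 0.02 0.01 0.02]
0.94 ((517.672119140625, -314.6884765625), (64.2809066772461, 119.92638397216797), 84.1952896118164)
529 [ 0.54655572 -0.32271992  0.01063024]
tcp [ 0.5503 -0.3135  0.2333] shift [ 0.1333 -0.0042 -0.0004] F [-0.5 -0.2 -0.6] M [-0.085 -0.083 -0.021] w 0.0257 q [ 37.  17. -12.  86.   4.  77.  12.] t 27.775
jaw yaw -12.92459671395281
```

View pics/rect3.png

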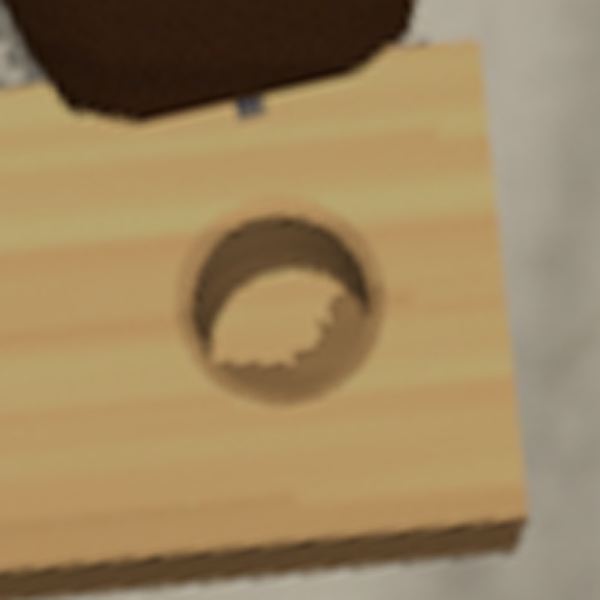

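Emit:
step_arm(
  deltas=[
    [-1,0.03,-0.003,-0.001,0],
    [-1,0.07,-0.0047,-0.0018,0],
    [-1,0.1,-0.0047,-0.0018,0],
    [-1,0.118,-0.0047,-0.0018,0],
    [-1,0.118,-0.0047,-0.0018,0],
    [-1,0.118,-0.0047,-0.0018,0],
  ],
)

```text
time_s: 28.52
tool_pos: [0.5482, -0.3193, 0.1165]
tool_rot: [-17.4, 89.9, -30.4]
force: [-0.8, -0.5, -1.3]
grip_width: 0.0257
```

Run:
```python
from h import *
feel(2); go([.5475,-.3177,.0735])
```

```text
pos [ 0.5482 -0.3194  0.1167] F [-0.28 -0.49 -0.59] M [ 0.011 -0.092 -0.055] jaw -13.02 w 0.0257 t 28.625 sd [0.08 0.81 0.14 0.05 0.03 0.02]
tcp [ 0.5482 -0.3194  0.1167] shift [ 0.0432  0.0016 -0.0012] F [-0.2  0.3 -0.7] M [-0.037 -0.063 -0.036] w 0.0258 q [ 37.  22. -12.  94.   5.  65.  11.] t 28.625
jaw yaw -13.023541404319664
```

Emit:
step_arm(
  deltas=[
    [-1,0,0.0012,-0.001,0],
    [-1,0.01,0.0014,-0.001,0],
    [-1,0.018,0.0014,-0.001,0],
    [-1,0.026,0.0014,-0.001,0],
    [-1,0.034,0.0014,-0.001,0],
    [-1,0.04,0.0014,-0.001,0],
    [-1,0.04,0.0014,-0.001,0],
  ],
)

```text
time_s: 29.5
tool_pos: [0.5461, -0.3171, 0.0742]
tool_rot: [165.5, 89.9, 152.5]
force: [-0.6, -0.3, -1.8]
grip_width: 0.0257
```

Run:
```python
from h import *
feel(2); go([.5475,-.3177,.0735])
```

```text
pos [ 0.5465 -0.3174  0.0749] F [-0.8  -0.03 -0.89] M [-0.038 -0.057  0.032] jaw -13.03 w 0.0256 t 29.6 sd [0.69 0.13 0.59 0.01 0.02 0.  ]
tcp [ 0.5466 -0.3174  0.0751] shift [ 0.0016 -0.0001  0.0009] F [-0.1  0.1 -0.3] M [-0.029 -0.034  0.032] w 0.0257 q [ 37.  24. -12.  96.   5.  61.  11.] t 29.6
jaw yaw -13.028082363751931
```

Emit:
step_arm(
  deltas=[
    [-1,0.0015,0,0.0005,0],
    [-1,0.0025,0,0.0008,0],
    [-1,0.003,0,0.0008,0],
    [-1,0.003,0,0.0008,0],
  ],
)

```text
time_s: 30.1
tool_pos: [0.5475, -0.3176, 0.0724]
tool_rot: [-26.9, 90.0, -40.0]
force: [-0.5, -0.1, 1.2]
grip_width: 0.0259
```

Run:
```python
from h import *
feel(2)
```

```text
pos [ 0.5475 -0.3176  0.0725] F [-1.45 -0.03  2.87] M [ 0.14   0.162 -0.008] jaw -13.03 w 0.0257 t 30.2 sd [0.32 0.28 0.42 0.01 0.   0.01]
```

The shoulder is bearing on the block (Fz up about 3.5 N at z = 0.0725, the original seat). I'll release, opening only to half so the fingers clear the drill bits, and then rise.

Emit:
step_arm(
  deltas=[
    [-0.6,0,0,0,0],
    [-0.2,0,0,0,0],
    [0,0,0,0,0],
    [0,0,0,0,0],
    [0,-0.01,0,0,0],
    [0,-0.04,0,0,0],
    [0,-0.08,0,0,0],
    [0,-0.12,0,0,0],
    [0,-0.16,0,0,0],
    [0,-0.16,0,0,0],
    [0,-0.16,0,0,0],
  ],
)

```text
time_s: 31.58
tool_pos: [0.5471, -0.3174, 0.2319]
tool_rot: [-121.0, 90.0, -134.0]
force: [-0.9, 1.2, -0.8]
grip_width: 0.0434
```

Run:
```python
from h import *
p,d,W,m=shot('w7'); save('w7.png',p)
k=W[(d>0)&(np.linalg.norm(W[...,:2]-[.5475,-.3177],axis=-1)<.035)&(W[...,2]>.07)&(W[...,2]<.1)]; print(len(k),np.percentile(k[:,2],[50,95]),cv2.minAreaRect(k[:,:2].astype(np.float32)*1000))
k=k[k[:,2]>.084]; A=np.c_[k[:,:2]-k[:,:2].mean(0),np.ones(len(k))]; print('top plane slope',np.linalg.lstsq(A,k[:,2],rcond=None)[0])
feel(1)
b,db=read_camera('side'); Wb=pts('side',db)
for t in ['control_box','sanding_block','marker','masking_tape','spring_clamp']:
    for r in regions_of('side',t)[:1]:
        q=Wb[r['pixels']&(db>0)]; print(t,round(r['p'],2),np.round(r['pixel']),np.round(np.median(q,0),3))
v=Wb[(db>0)&(np.linalg.norm(Wb[...,:2]-[.44,.3035],axis=-1)<.05)&(Wb[...,2]>.06)&(Wb[...,2]<.09)]; print('lid z side',np.median(v[:,2]))
```

```text
1899 [0.08735634 0.08891473] ((547.3108520507812, -317.9244079589844), (41.97312545776367, 25.865942001342773), 76.79924774169922)
top plane slope [-0.00209226 -0.01034037  0.08738413]
pos [ 0.5465 -0.3172  0.2305] F [-0.49  0.07 -0.17] M [-0.024 -0.061 -0.017] jaw -13.03 w 0.044 t 31.675 sd [0. 0. 0. 0. 0. 0.]
control_box 0.78 [264. 339.] [0.483 0.352 0.067]
sanding_block 0.7 [281. 292.] [0.573 0.12  0.029]
marker 0.73 [311. 261.] [ 0.572 -0.058  0.013]
masking_tape 0.57 [358. 228.] [ 0.509 -0.288  0.035]
spring_clamp 0.64 [266. 340.] [0.483 0.354 0.067]
lid z side 0.06869006852608517
```

View pics/w7.png

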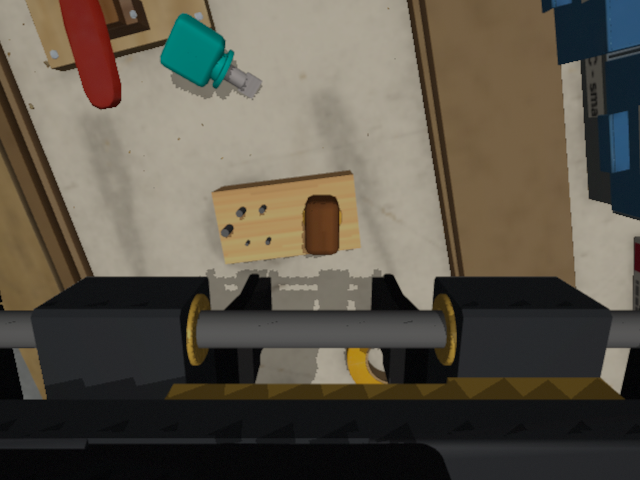

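The key stands in its hole at (322, 225), upright within about 0.01 rad and with its top at 88 mm. The lid is level at 69 mm, and the arm is clear of everything.

```bash
python3 -c "
from h import *
print(env.sign_off())"
```

```text
the job is handed in; nothing more can be done
None
```

The job is handed in at about 32 s of the 72 s allowed. The stud is turned into its catch and holds the lid level by itself, and the key stands home in its hole. The sign-off gave no verdict.

**What I did**
- I took the brown key from the block and set its blade in the slot. I pressed the lid with about 8 N to get the stud past the lip.
- I then turned it clockwise with a light grip, so the key would give way in the fingers rather than wrench the stud. The key turned about 93° in all.
- I never felt a hard stop. I took the lid rising 2.5 mm under a steady push as the sign that the stud was in the notch.
- I put the key back in its hole and opened the fingers only half-way to clear the drill bits.

**Last checks**
- **Lid:** with the key withdrawn it is flat at 69.3 mm (wrist camera), and 68.7 mm afterwards from the side camera. Level should be 69 mm.
- **Key:** its top is at about 88 mm, the fully home height. It is within about 0.3 mm of the hole's centre and tilted about 0.01 rad.
- **Forces:** the largest I read at the wrist was about 9 N pressing and 6 N sideways. Twist stayed below about 0.1 N m. These were sampled between moves, so short peaks could have been missed.
- **Bystanders:** the sanding block and marker are where they were.
- **Unconfirmed:** in the last side picture the detector put the masking tape on the key block and the spring clamp on the control box, so I have no final position for either. The arm did not reach down near either of them.

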